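Put the plug gauge away past the sprung dust flap

ROBOT

A 6-joint arm with a two-finger parallel gripper is mounted at the origin on a cart in front of the work surface, level with it; the furniture and walls round the work are solid. World frame = base frame: x ahead of the robot, y to its left, z up, the work surface at z = 0. Lengths are in m, angles in rad, forces in N, time in s.
With the tool pointing down it reaches from about 0.35 to 0.975 m from the base axis. Payload 4.9 kg.
Tool frame: the origin (TCP) lies at the very end of the fingers, on their centre line; the grasp point (between the pads) lies behind it (manip.pinch_z is the y of the grasp point in the tool frame, in m); y points along the fingers, x is the direction in which the jaws open and shut, and the axes are right-handed (so a half turn about y gives the same grasp; the last joint's range is limited). The gripper opens to 85 mm and grips with 20 to 120 N. Pads are 22 mm wide; open, the fingers measure 114 mm over their backs; the gripper's body (76 mm by 85 mm) begins 54 mm behind the grasp point. The pads swing forward as they close: fully open they stand 13 mm farther back than shut.
Start: joints at [-1.25, 0.053, 1.613, -0, 1.476, -0.119], TCP at [0.266, -0.566, 0.209] pointing down, gripper open.
Joint ranges: [-3.01, 3.01], [-1.01, 2.22], [0.06, 2.58], [-1.02, 4.17], [0.09, 2.62], [-3.14, 3.14]. Speed limits (rad/s): [2.57, 2.57, 3.14, 3.14, 3.14, 3.14].

INTERFACE

Orientations are given as a unit quaternion [w, x, y, z].
In Python, from plant import manip gives the robot as it stands.
- The arm moves only by the tool drive_tool, never from a script. Its argument "motion" is a list of rows, each a list of 3 entries, a list of its own where there are three numbers: the shift along the tool's x, y, z in units of 25 mm (1.0 is 25 mm), then the turn, a rotation vector about the tool's x, y, z in units of 5 degrees (1.0 is 5 degrees), then the closure, from -1 (fully open) to 1 (shut). A call has 1 to 12 rows; each row shifts and turns the commanded pose from where the row before left it, along the tool's axes as they then stand; what a row does not reach is not made up. A row lasts 1/10 s, in which the tool goes at most 50 mm and 8.59 degrees, less where a joint would pass 70% of its speed; a pose out of reach is approached as far as the arm can. A call is refused whole if a number of a shift passes 1 or a number of a turn 1, either way. A call with a gripper value outside its range is refused whole. The fingers move at their own pace and stop on an object; the grip force is fixed at half the most. Time passes only in rows, so rows that do not move let the fingers close. It gives the time, the measured TCP pose, the force and the opening at its end, in the units of the state.
- manip.state(): the state, without advancing time (a new reading comes with each control period).
- manip.grab_frame(name): name is "scene" or "top"; returns a dict with "img" (400x640x3 uint8, blue, green, red), "range_z" (400x640 float32, m along the optical axis (not along the pixel's ray), 0 where there is no reading), "camera_matrix" (3x3 intrinsics, pixels), "k1" (the pictures are not rectified: a ray, as slopes to the right and down, at radius r is drawn at 1 + k1 r^2 times it, then the intrinsics apply), "world_from_camera" (4x4, takes a point from camera to world coordinates). Camera axes: x right, y down, z forward; pixel columns grow to the right and rows downward; lengths in m; the calibration is good to about 2 mm. A picture is of the moment at which its call begins.
- manip.job_done(): hands the job in, once; it reports no verdict.
The state is a dict: "time": time; "joint_pos": joint angles; "joint_vel": joint speeds; "joint_efforts": joint torques, N m; "tool_pos": TCP position; "tool_rot": TCP orientation; "contact_force": force on the tool from outside, world axes, zero at the start; "ft_torque": the same for the moment, N m; "gripper_width": opening from 0.0 (shut) to 1.0 (fully open).
Only numpy, scipy, OpenCV 4.12 (cv2) and the standard library are available. Lean on these libraries where they do the work, as an engineer would, in place of code of your own. Each camera call takes 0.05 s, during which the arm holds its last target. There are 200 camera calls.

TASK

Put the plug gauge, either end first, back into the low steel gauge dock: push its nose in through the spring-loaded dust flap and keep sliding it in until it has pressed the hidden sprung seat fully home (its depth is not known; feel for the hard stop and hold it there a moment). Then let go, so that the gauge stays lying in the dock with the flap resting on it and the seat still pressed. Push gently, never with more than 25 N on the flap or the seat, and leave the hex nipple, the brass plug and the wooden jig where they are.

Things in the scene. Friction and masses are not known exactly. Their poses are not given: they have to be found in the camera images.
- gauge_centre (a point): Centre of the plug gauge, a grey steel rod 102 mm long lying on the bench, its axis 9 mm above the bench. Its y axis runs along the rod, both ends alike: handle 18 mm thick from -30 to +30 mm, then a 15 mm thick nose at each end, out to -51 and +51 mm. 0.11 kg; it can roll. Grip the handle some 17 mm behind its middle, so that the leading half stays free to enter.
- dock_mouth (a point): Centre of the mouth of the gauge dock, 9 mm above the bench. Grey steel tunnel screwed to the bench, no floor; x points into it, z up. Outside 36 mm wide (foot flanges 76), 34 high, 85 deep; inside 28 wide, 31 high. From 24 mm in, 16 mm high guides with tapered lead-in narrow it to 20 mm. A flap hangs in the mouth. The sprung seat stands out of sight 26 to 33 mm behind the mouth, different each time.
- flap (a joint): Angle (rad) of the steel flap, 24 mm wide, 22.5 long, 3 thick, on a level hinge 26 mm above the bench, 2 mm behind the mouth. 0: hangs shut, edge 3.5 mm above the bench; opens only inward, up to 1.45; a spring shuts it (0.05 N m when shut, 0.1 at 1.1 rad). Its push on the nose grows from 3 to about 12 N until the nose slips under it some 23 mm in; then it leans on top at about 1.1 and keeps it from sliding back out.
- seat (a joint): Travel (m) of the sprung seat, an 18 mm wide rubber-faced plate facing the mouth. 0: at rest; 0.004: pressed fully home against its hard stop. Its spring pushes back with 1 N at the start and 2.6 N at the end.
- hex_nipple: Grey hex nipple, 31 mm wide, 37 mm high, standing to the left of the dock; origin at the middle of its underside. To be left alone.
- brass_plug: Brass plug with square head, 25 mm wide, 23 mm high, standing to the right of the dock; origin at the middle of its underside. To be left alone.
- wood_jig: Wooden jig block, 60 x 70 x 38 mm, on the bench to the right; origin at the middle of its underside. To be left alone.
Not all that is in view belongs to the job. What is meant by the part that bears gauge_centre is not orange, and is the larger of those in its own colour.

How it is judged:
On the way, in this order (a step that is already met when the one before it is completed fails the run):
1. the gauge's nose has pushed the flap open and is through the mouth (value of joint flap above 0.8 rad and x of gauge_centre in the frame of dock_mouth above -0.03 m and horizontal distance between gauge_centre and dock_mouth below 0.05 m), for 0.05 s.
2. the gauge presses the seat home (at least 3 of 4 mm) (value of joint seat above 0.003 m and contact force between plug_gauge and seat above 0.5 N), for 0.2 s.
At the end, for the whole second after the job is handed in: The gauge lies still on the bench in the dock, along the tunnel (within 0.15 rad and 8 mm of its middle line), its nose still pressing the seat in by at least 2 mm, the flap resting on it (open more than 0.8 rad) (value of joint seat above 0.002 m and contact force between plug_gauge and seat above 0.5 N and value of joint flap above 0.8 rad and height (world z) of gauge_centre between 0.005 and 0.014 m and y of gauge_centre in the frame of dock_mouth between -0.008 and 0.008 m and angle between the y axis of gauge_centre and the x axis of dock_mouth, either way round below 0.15 rad and linear speed of plug_gauge below 0.02 m/s); the robot touches nothing.
It fails at once if the gauge is pushed against the seat with more than 25 N (contact force between plug_gauge and seat above 25 N).
It fails at once if the gauge is pushed against the flap with more than 25 N (contact force between plug_gauge and flap above 25 N).
It fails at once if the hex nipple is moved by more than 15 mm (distance of hex_nipple from where it was at the start of the episode above 0.015 m).
It fails at once if the brass plug is moved by more than 15 mm (distance of brass_plug from where it was at the start of the episode above 0.015 m).
It fails at once if the wood jig is moved by more than 15 mm (distance of wood_jig from where it was at the start of the episode above 0.015 m).
It also fails if it takes over 56 s, if anything falls off the work surface, if the arm or the gripper's body presses on something with over 40 N, if the wrist force passes 120 N, or if a joint passes its speed limit or range.

## Working session

There is one attempt and no reset: what is moved stays moved. The work goes in short steps, Python scripts to look and compute and a tool call to move; the robot and the scene stay as the last step left them, time stands still between calls to the robot, and variables do not carry over. Pictures are saved under pics/ and viewed, about 8 in all and at most 12, crops included, and the job is handed in when it is done.

Besides the shell and the picture viewer there is one more tool, called after "Emit:" in YAML: its name, and indented under it one key for each argument. drive_tool: Moves the arm, as the interface text tells. Its arguments: {"type":"object","properties":{"motion":{"type":"array","items":{"type":"array"}}},"required":["motion"]}

```bash
mkdir -p pics; ls
cat > h.py <<'E'
import numpy as np, cv2
from plant import manip
def grab(n):
    f=manip.grab_frame(n); return f
def world(f,u,v,z=None):
    """pixel(s)->world: by range, or on plane z"""
    K=np.array(f["camera_matrix"]);k=f["k1"];T=np.array(f["world_from_camera"])
    u=np.atleast_1d(u).astype(float);v=np.atleast_1d(v).astype(float)
    p=cv2.undistortPoints(np.stack([u,v],1)[:,None],K,np.array([k,0,0,0.]))[:,0]
    d=np.c_[p,np.ones(len(p))]
    if z is None:
        s=f["range_z"][v.astype(int),u.astype(int)]
    else:
        dw=d@T[:3,:3].T; s=(z-T[2,3])/dw[:,2]
    return (d*s[:,None])@T[:3,:3].T+T[:3,3]
E
python3 - <<'E'
from h import *
print(manip.state(),manip.pinch_z)
for n in("scene","top"):
    f=grab(n);cv2.imwrite(f"pics/{n}0.png",f["img"]);print(n,f["camera_matrix"],f["k1"],f["world_from_camera"])
E
```

```text
pics
{'time': 0.0, 'joint_pos': array([-1.24998723e+00,  5.33988822e-02,  1.61431016e+00, -2.43148964e-05,
        1.47600091e+00, -1.18992844e-01]), 'joint_vel': array([-0.00102877, -0.00037625, -0.00078427, -0.00045867, -0.00064914,
       -0.00129379]), 'joint_efforts': array([-4.67376067e-04, -3.93671966e+01, -3.70179749e+01, -1.13061001e-04,
        6.93050111e-03,  6.14847224e-06]), 'tool_pos': array([ 0.26588222, -0.56487444,  0.20732737]), 'tool_rot': array([ 0.5974928 , -0.59655944,  0.3794775 , -0.37830677]), 'contact_force': array([ 0.51927099,  0.22266606, -0.42115143]), 'ft_torque': array([-0.04883655, -0.02025367,  0.03880848]), 'gripper_width': 1.0006095667493373} -0.0187
scene [[500.35523519   0.         328.94686095]
 [  0.         500.35523519 201.25101469]
 [  0.           0.           1.        ]] -0.06949944240166078 [[-0.89841519 -0.33296579  0.28632837  0.3093153 ]
 [-0.43913156  0.67568371 -0.59212752  0.44631013]
 [ 0.00369079 -0.65771218 -0.75326029  0.70147936]
 [ 0.          0.          0.          1.        ]]
top [[481.84702809   0.         322.47914883]
 [  0.         481.84702809 196.74269707]
 [  0.           0.           1.        ]] -0.12728230364608234 [[ 0.00757294 -0.98845495  0.1513257   0.37616526]
 [-0.99996709 -0.00704529  0.00402274 -0.08895577]
 [-0.00291016 -0.15135118 -0.98847577  1.10003966]
 [ 0.          0.          0.          1.        ]]
```

View pics/top0.png

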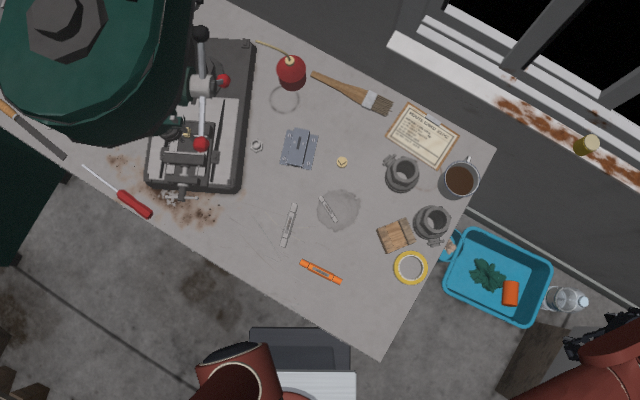

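View pics/scene0.png

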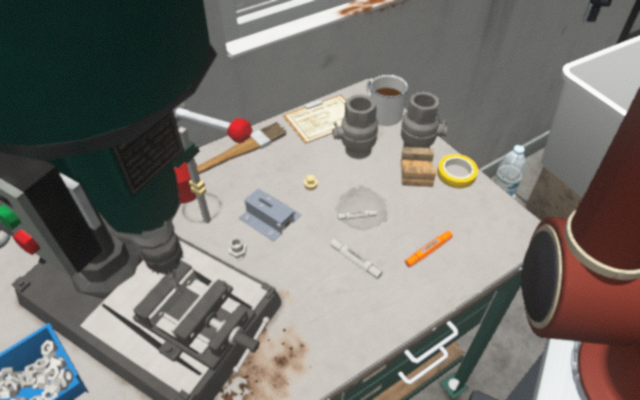

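The top view shows the grey gauge at about (289,225), a smaller grey rod on the patch at (328,208), the dock at (299,148), the nipple at (257,146) and the brass plug at (342,162). The scene view agrees. Next I'll measure the dock and gauge.

Run:
```python
from h import *
out=[]
for n,boxes in (("top",{"gauge":(275,198,303,252),"dock":(275,122,322,174),"nip":(246,136,266,156),"brass":(333,153,352,171)}),("scene",{"gauge":(325,232,388,282),"dock":(236,183,302,240)})):
    f=grab(n); im=f["img"]
    for k,(a,b,c,d) in boxes.items():
        uu,vv=np.meshgrid(np.arange(a,c),np.arange(b,d)); P=world(f,uu.ravel(),vv.ravel())
        z=P[:,2]; lo,hi={"gauge":(.008,.03),"dock":(.026,.045),"nip":(.01,.06),"brass":(.01,.04)}[k]
        m=(z>lo)&(z<hi); Q=P[m]
        r=cv2.minAreaRect((Q[:,:2]*1000).astype(np.float32))
        c0=Q.mean(0); w,V=np.linalg.eigh(np.cov(Q[:,:2].T)); 
        print(n,k,m.sum(),"mean",c0.round(4),"rect",np.round(r[0],1),np.round(r[1],1),round(r[2],1),"axis",V[:,1].round(3),"bench z",np.median(z[z<.006]).round(4),"z90",np.percentile(Q[:,2],90).round(4))
        crop=im[b-4:d+4,a-4:c+4]
        if k in("gauge","dock"): out.append(cv2.resize(cv2.resize(crop,None,fx=6,fy=6,interpolation=cv2.INTER_CUBIC),(390,290)))
cv2.imwrite("pics/c1.png",np.vstack([np.hstack(out[:2]),np.hstack(out[2:])]))
```

```text
top gauge 325 mean [ 0.4776 -0.0079  0.0153] rect [477.9  -7.5] [ 18.4 101.4] 74.7 axis [-0.964  0.265] bench z 0.0002 z90 0.019
top dock 614 mean [ 0.6549 -0.0272  0.034 ] rect [656.5 -25.7] [41.8 87.6] 80.7 axis [-0.979  0.202] bench z 0.0008 z90 0.0367
top nip 126 mean [0.6596 0.0688 0.0268] rect [659.8  69.6] [25.6 28.6] 8.2 axis [-0.152  0.988] bench z 0.0001 z90 0.0375
top brass 74 mean [ 0.6246 -0.1277  0.0176] rect [ 625.2 -127.6] [22.5 22.6] 36.8 axis [0.627 0.779] bench z 0.0007 z90 0.0252
scene gauge 530 mean [ 0.4765 -0.0006  0.0142] rect [477.8  -2. ] [ 16.5 102.9] 75.0 axis [-0.965  0.263] bench z -0.0004 z90 0.0171
scene dock 862 mean [ 0.6525 -0.0206  0.0331] rect [660.9  11. ] [110.1  87.4] 80.5 axis [-0.974  0.227] bench z 0.0 z90 0.0351
```

View pics/c1.png

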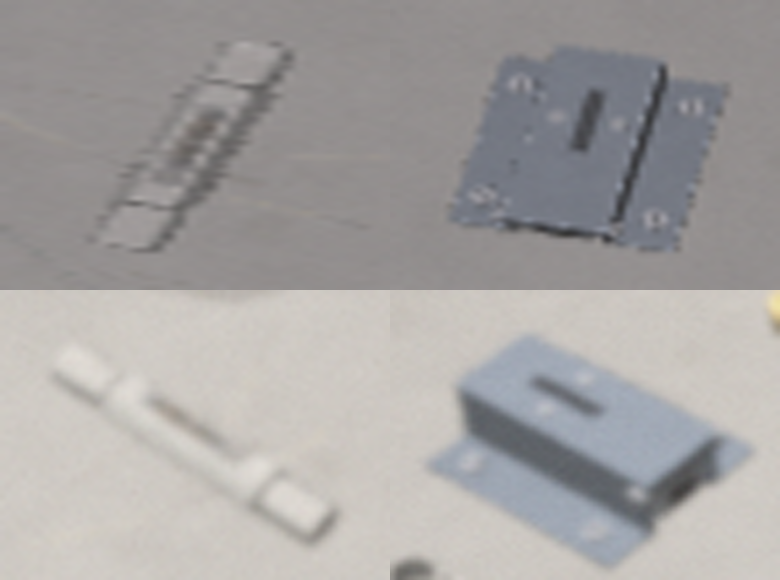

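The crops show that the dock mouth faces the robot (near end), with the gauge roughly in line ahead of it. The dock axis is about -10° and the gauge about -15°. I'll turn the tool first, then travel.

```bash
cat >> h.py <<'E'
from scipy.spatial.transform import Rotation as R
def plan(pos,ax):
    """turn about tool y (deg) so tool z aligns with +-ax, tilt error, and shift in units in the tool frame after/before the turn"""
    s=manip.state(); q=s["tool_rot"]; M=R.from_quat(np.roll(q,-1)).as_matrix()
    ax=np.r_[ax,0]/np.linalg.norm(ax); best=None
    for sg in(1,-1):
        z=sg*ax; y=np.array([0,0,-1.]); T=np.c_[np.cross(y,z),y,z]
        rv=R.from_matrix(M.T@T).as_rotvec()
        if best is None or np.linalg.norm(rv)<np.linalg.norm(best[0]): best=(rv,T)
    d=np.array(pos)-s["tool_pos"]
    print("t",round(s["time"],2),"pos",s["tool_pos"].round(4),"F",s["contact_force"].round(2),"w",round(s["gripper_width"],3),"j6",s["joint_pos"][5].round(2))
    print("turn units(5deg)",(np.degrees(best[0])/5).round(3)," shift units before",(M.T@d/.025).round(3)," after turn",(best[1].T@d/.025).round(3))
E
python3 -c "
from h import *
plan([.4615,-.001,.1],[.965,-.262])"
```

```text
t 0.2 pos [ 0.266  -0.5651  0.2078] F [-0.43  0.01 -0.19] w 1.0 j6 -0.12
turn units(5deg) [ 4.000e-03  8.078e+00 -1.500e-02]  shift units before [-17.082   4.337  16.684]  after turn [-23.826   4.312   1.636]
```

Emit:
drive_tool:
  motion:
    - [[0, 0, 0], [0, 1, 0], -1]
    - [[0, 0, 0], [0, 1, 0], -1]
    - [[0, 0, 0], [0, 1, 0], -1]
    - [[0, 0, 0], [0, 1, 0], -1]
    - [[0, 0, 0], [0, 1, 0], -1]
    - [[0, 0, 0], [0, 1, 0], -1]
    - [[0, 0, 0], [0, 1, 0], -1]
    - [[0, 0, 0], [0, 1, 0], -1]
    - [[-1, 0, 0], [0, 0, 0], -1]
    - [[-1, 0, 0], [0, 0, 0], -1]
    - [[-1, 0, 0], [0, 0, 0], -1]
    - [[-1, 0, 0], [0, 0, 0], -1]

```text
time: 1.4
tool_pos: [0.2917, -0.4678, 0.2083]
tool_rot: [0.431, -0.431, 0.56, -0.56]
contact_force: [0.3, -0.6, 0.3]
gripper_width: 1.002
```

Emit:
drive_tool:
  motion:
    - [[-1, 0, 0], [0, 0, 0], -1]
    - [[-1, 0, 0], [0, 0, 0], -1]
    - [[-1, 0, 0], [0, 0, 0], -1]
    - [[-1, 0, 0], [0, 0, 0], -1]
    - [[-1, 0, 0], [0, 0, 0], -1]
    - [[-1, 0, 0], [0, 0, 0], -1]
    - [[-1, 0, 0], [0, 0, 0], -1]
    - [[-1, 0, 0], [0, 0, 0], -1]
    - [[-1, 0, 0], [0, 0, 0], -1]
    - [[-1, 0, 0], [0, 0, 0], -1]
    - [[-1, 0, 0], [0, 0, 0], -1]
    - [[-1, 0, 0], [0, 0, 0], -1]

```text
time: 2.6
tool_pos: [0.3683, -0.1777, 0.2085]
tool_rot: [-0.431, 0.431, -0.56, 0.56]
contact_force: [0.1, 0.2, 0.2]
gripper_width: 0.998
```

Emit:
drive_tool:
  motion:
    - [[-1, 0.5, 0], [0, 0, 0], -1]
    - [[-1, 0.5, 0.5], [0, 0, 0], -1]
    - [[-1, 0.5, 0.5], [0, 0, 0], -1]
    - [[-1, 0.5, 0], [0, 0, 0], -1]
    - [[-1, 0.5, 0], [0, 0, 0], -1]
    - [[-1, 0.5, 0], [0, 0, 0], -1]
    - [[0, 0, 0], [0, 0, 0], -1]
    - [[0, 0, 0], [0, 0, 0], -1]

```text
time: 3.4
tool_pos: [0.4305, -0.04, 0.1334]
tool_rot: [0.431, -0.432, 0.56, -0.56]
contact_force: [0.9, -0.4, 0.6]
gripper_width: 1.004
```

Run:
```python
from h import *
plan([.4615,-.002,.0035],[.965,-.262])
f=grab("scene");cv2.imwrite("pics/s2.png",cv2.resize(f["img"][120:340,200:500],None,fx=2.6,fy=2.6))
```

```text
t 3.4 pos [ 0.4305 -0.04    0.1334] F [ 0.93 -0.41  0.63] w 1.004 j6 1.56
turn units(5deg) [0.008 0.093 0.006]  shift units before [-1.79   5.193  0.817]  after turn [-1.794  5.195  0.799]
```

View pics/s2.png

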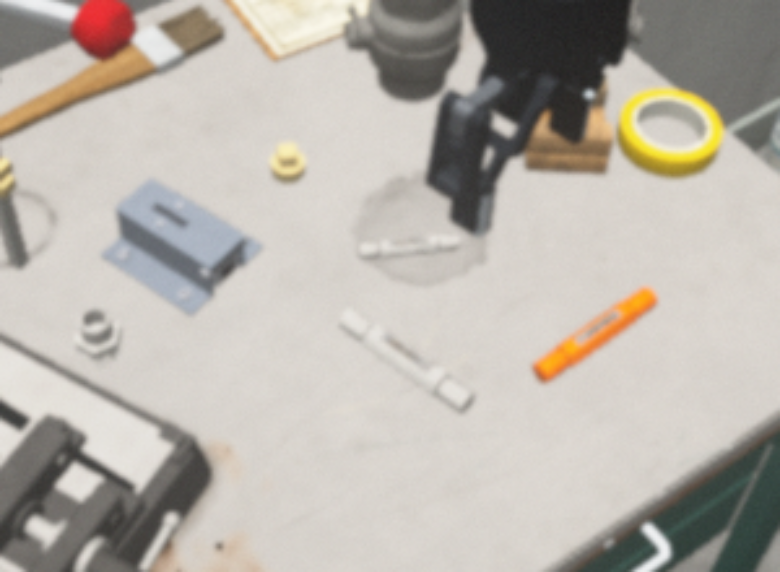

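The scene crop shows the open gripper up and to the right of the gauge (gauge at about (405,360)), with clear space around it. I'll go over it and down.

Emit:
drive_tool:
  motion:
    - [[-1, 0, 0.4], [0, 0.09, 0], -1]
    - [[-0.8, 0, 0.4], [0, 0, 0], -1]
    - [[0, 1, 0], [0, 0, 0], -1]
    - [[0, 1, 0], [0, 0, 0], -1]
    - [[0, 1, 0], [0, 0, 0], -1]
    - [[0, 1, 0], [0, 0, 0], -1]
    - [[0, 0.6, 0], [0, 0, 0], -1]
    - [[0, 0.3, 0], [0, 0, 0], -1]
    - [[0, 0, 0], [0, 0, 0], -1]
    - [[0, 0, 0], [0, 0, 0], -1]

```text
time: 4.45
tool_pos: [0.4627, -0.0025, 0.0122]
tool_rot: [-0.429, 0.429, -0.562, 0.563]
contact_force: [0.2, 0.6, -0.1]
gripper_width: 0.999
```

Run:
```python
from h import *
plan([.4615,-.002,.0035],[.965,-.262])
a=grab("scene")["img"][160:320,280:460];b=grab("top")["img"][160:320,220:400]
cv2.imwrite("pics/s3.png",cv2.resize(np.hstack([a,b]),None,fx=2.2,fy=2.2,interpolation=cv2.INTER_CUBIC))
```

```text
t 4.45 pos [ 0.4627 -0.0025  0.0122] F [ 0.2   0.62 -0.11] w 0.999 j6 1.67
turn units(5deg) [-0.022 -0.022 -0.001]  shift units before [-0.007  0.35  -0.052]  after turn [-0.007  0.35  -0.052]
```

View pics/s3.png

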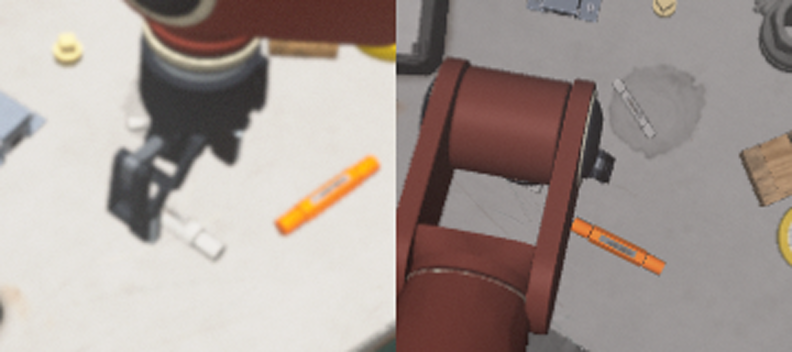

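The gauge lies between the fingers with its rear end sticking out. The top view is hidden by the arm. I'll lower and close.

Emit:
drive_tool:
  motion:
    - [[0, 0.3, -0.05], [0, 0, 0], -1]
    - [[0, 0, 0], [0, 0, 0], -1]
    - [[0, 0, 0], [0, 0, 0], 1]
    - [[0, 0, 0], [0, 0, 0], 1]
    - [[0, 0, 0], [0, 0, 0], 1]
    - [[0, 0, 0], [0, 0, 0], 1]
    - [[0, 0, 0], [0, 0, 0], 1]
    - [[0, 0, 0], [0, 0, 0], 1]
    - [[0, 0, 0], [0, 0, 0], 1]
    - [[0, 0, 0], [0, 0, 0], 1]

```text
time: 5.55
tool_pos: [0.4605, -0.0015, 0.0036]
tool_rot: [0.429, -0.429, 0.562, -0.562]
contact_force: [0.8, 0.8, 0.3]
gripper_width: 0.001
```

Run:
```python
from h import *
plan([.4615,-.002,.0035],[.965,-.262])
# dock: roof fit with both cameras, tight z window
for n,(a,b,c,d) in (("top",(275,122,322,174)),("scene",(236,183,302,240))):
    f=grab(n);uu,vv=np.meshgrid(np.arange(a,c),np.arange(b,d)); P=world(f,uu.ravel(),vv.ravel());z=P[:,2]
    for zc in((.031,.040),(-.01,.015)):
        pass
    m=((z>.0305)&(z<.045)).reshape(uu.shape).astype(np.uint8)
    m=cv2.morphologyEx(m,cv2.MORPH_OPEN,np.ones((3,3),np.uint8))
    Q=world(f,uu[m>0],vv[m>0],.034)
    r=cv2.minAreaRect((Q[:,:2]*1000).astype(np.float32)); w,V=np.linalg.eigh(np.cov(Q[:,:2].T))
    print(n,len(Q),Q.mean(0).round(4),r,V[:,1],np.median(P[m.ravel()>0,2]))
    if n=="scene":
        cv2.imwrite("pics/s4.png",cv2.resize(f["img"][150:310,220:420],None,fx=3.8,fy=3.6,interpolation=cv2.INTER_CUBIC))
```

```text
t 5.55 pos [ 0.4605 -0.0015  0.0036] F [0.84 0.8  0.28] w 0.001 j6 1.67
turn units(5deg) [ 0.    -0.013  0.   ]  shift units before [0.008 0.005 0.042]  after turn [0.008 0.005 0.042]
top 566 [ 0.6562 -0.0276  0.034 ] ((655.9507446289062, -27.279170989990234), (36.51222610473633, 87.31244659423828), 78.59992218017578) [-0.98697594  0.16086797] 0.034280595906826306
scene 764 [ 0.6534 -0.0219  0.034 ] ((661.4346313476562, 11.224494934082031), (106.57598114013672, 86.2457504272461), 77.7389144897461) [-0.97211689  0.2344968 ] 0.033629964609762864
```

View pics/s4.png

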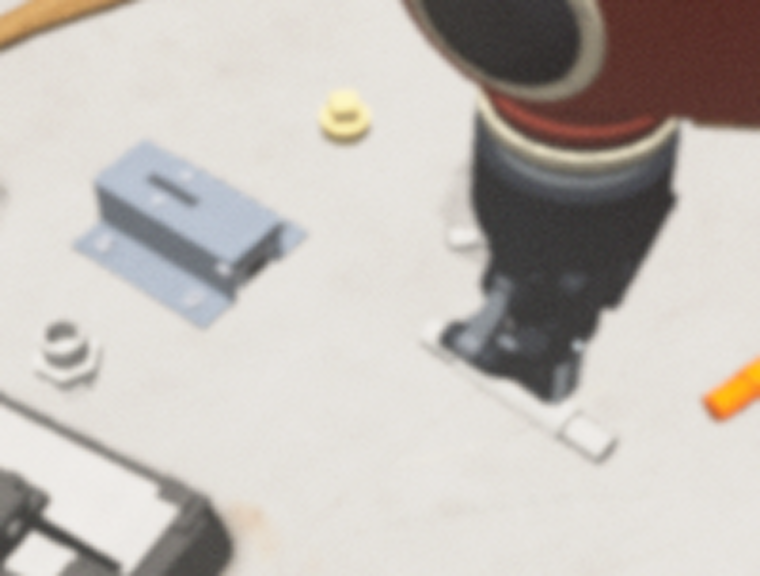

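The gripper has shut completely, so it missed. The rod now shows in front of the fingers, from (430,330) to (600,445). I'll re-measure it.

Run:
```python
from h import *
f=grab("scene"); im=f["img"]
# crop pixel (x/3.8+220, y/3.6+150)
a,b,c,d=328,234,386,282
uu,vv=np.meshgrid(np.arange(a,c),np.arange(b,d)); P=world(f,uu.ravel(),vv.ravel());z=P[:,2]
g=im[vv.ravel(),uu.ravel()].astype(int)
m=(z>.008)&(z<.02)&(g.min(1)>150)
Q=P[m];print(m.sum(),Q.mean(0).round(4),cv2.minAreaRect((Q[:,:2]*1000).astype(np.float32)),"zq",np.percentile(Q[:,2],[5,50,95]))
w,V=np.linalg.eigh(np.cov(Q[:,:2].T));print(V[:,1])
ax=V[:,1];n=np.array([-ax[1],ax[0]]);s=Q[:,:2]@ax
for lo in np.arange(s.min(),s.max(),.015):
    k=(s>=lo)&(s<lo+.015); 
    if k.sum()>5: print(k.sum(),Q[k].mean(0).round(4), (Q[k,:2]@n).min().round(4),(Q[k,:2]@n).max().round(4))
```

```text
346 [0.4685 0.003  0.0134] ((478.3408508300781, -1.134389877319336), (16.343624114990234, 103.17755889892578), 75.74993133544922) zq [0.00896166 0.0136506  0.01716335]
[-0.97357981  0.22834699]
45 [ 0.5228 -0.0121  0.0135] -0.1122 -0.0991
22 [ 0.507  -0.0044  0.0113] -0.1135 -0.109
26 [ 0.4923 -0.0005  0.0115] -0.1138 -0.1096
50 [0.4778 0.0022 0.0132] -0.1149 -0.1072
50 [0.4631 0.0061 0.014 ] -0.1167 -0.1059
80 [0.4488 0.0067 0.014 ] -0.1159 -0.1013
73 [0.4342 0.0103 0.0136] -0.1153 -0.1007
```

Run:
```python
from h import *
f=grab("scene"); im=f["img"]
s=manip.state();print(s["tool_pos"],s["gripper_width"])
T=np.array(f["world_from_camera"]);p=(s["tool_pos"]-T[:3,3])@T[:3,:3];print("tcp px",f["camera_matrix"]@(p/p[2]))
a,b,c,d=325,190,405,290
uu,vv=np.meshgrid(np.arange(a,c),np.arange(b,d)); P=world(f,uu.ravel(),vv.ravel());g=im[vv.ravel(),uu.ravel()].astype(int)
m=(g.max(1)<90)&(P[:,2]<.09)&(P[:,2]>.003);Q=P[m]
for lo in np.arange(0.0,.09,.006):
    k=(Q[:,2]>=lo)&(Q[:,2]<lo+.006)
    if k.sum()>3: print(lo.round(3),k.sum(),"x",Q[k,0].min().round(3),Q[k,0].max().round(3),"y",Q[k,1].min().round(3),Q[k,1].max().round(3))
cv2.imwrite("pics/s5.png",cv2.resize(im[210:285,325:405],None,fx=8,fy=7.5,interpolation=cv2.INTER_CUBIC))
```

```text
[ 0.46054103 -0.00152993  0.00360967] 0.007440372570113077
tcp px [363.87010906 264.86111367   1.        ]
0.036 4 x 0.456 0.466 y 0.01 0.013
0.042 11 x 0.456 0.463 y 0.008 0.016
0.048 7 x 0.457 0.461 y 0.009 0.016
0.054 9 x 0.451 0.459 y 0.003 0.016
0.06 4 x 0.451 0.458 y 0.003 0.011
0.066 12 x 0.448 0.459 y -0.007 0.017
0.072 41 x 0.447 0.47 y -0.009 0.033
0.078 89 x 0.442 0.477 y -0.025 0.037
0.084 34 x 0.441 0.474 y -0.032 0.041
```

View pics/s5.png

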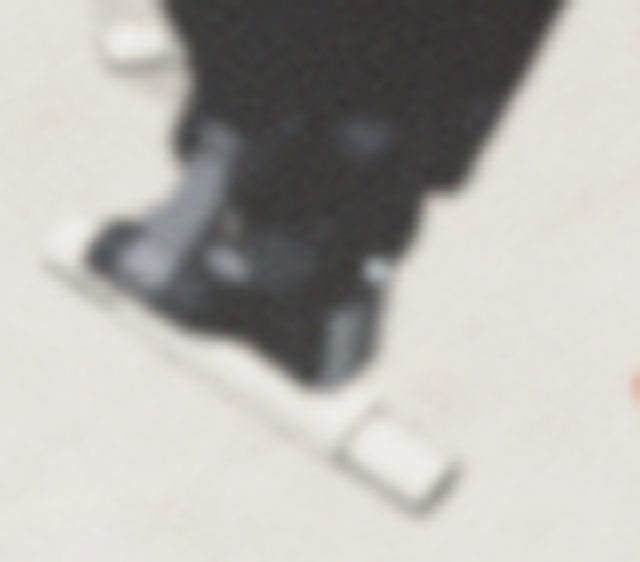

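Run:
```python
from h import *
f=grab("scene"); im=f["img"]
for u in (355,361,365,369):
    v=np.arange(246,272,2);P=world(f,np.full(len(v),u),v)
    print(u,[(int(b),int(im[b,u].max()),*(p*1000).round().astype(int)) for b,p in zip(v,P)])
s=manip.state();print(s["contact_force"],s["ft_torque"],s["joint_efforts"].round(2),s["tool_pos"])
```

```text
355 [(246, 120, np.int64(461), np.int64(44), np.int64(113)), (248, 74, np.int64(461), np.int64(44), np.int64(107)), (250, 65, np.int64(461), np.int64(43), np.int64(101)), (252, 65, np.int64(461), np.int64(43), np.int64(96)), (254, 80, np.int64(461), np.int64(43), np.int64(91)), (256, 177, np.int64(461), np.int64(41), np.int64(84)), (258, 232, np.int64(476), np.int64(0), np.int64(15)), (260, 232, np.int64(475), np.int64(3), np.int64(14)), (262, 223, np.int64(474), np.int64(5), np.int64(12)), (264, 223, np.int64(473), np.int64(6), np.int64(8)), (266, 227, np.int64(473), np.int64(6), np.int64(2)), (268, 227, np.int64(472), np.int64(8), np.int64(-1)), (270, 227, np.int64(470), np.int64(13), np.int64(1))]
361 [(246, 78, np.int64(462), np.int64(17), np.int64(79)), (248, 69, np.int64(459), np.int64(23), np.int64(83)), (250, 63, np.int64(457), np.int64(28), np.int64(85)), (252, 67, np.int64(457), np.int64(29), np.int64(82)), (254, 69, np.int64(456), np.int64(31), np.int64(80)), (256, 66, np.int64(461), np.int64(14), np.int64(49)), (258, 81, np.int64(461), np.int64(14), np.int64(43)), (260, 1
[... 1188 characters left out ...]
(252, 115, np.int64(452), np.int64(5), np.int64(54)), (254, 113, np.int64(452), np.int64(5), np.int64(49)), (256, 110, np.int64(451), np.int64(4), np.int64(43)), (258, 118, np.int64(451), np.int64(4), np.int64(36)), (260, 178, np.int64(451), np.int64(4), np.int64(31)), (262, 232, np.int64(456), np.int64(-13), np.int64(-1)), (264, 236, np.int64(451), np.int64(1), np.int64(16)), (266, 219, np.int64(449), np.int64(5), np.int64(16)), (268, 223, np.int64(448), np.int64(8), np.int64(15)), (270, 223, np.int64(447), np.int64(10), np.int64(13))]
[-0.21046785  0.28040014  0.02422588] [-0.00071966  0.04820544 -0.00162985] [ -0.   -26.09 -31.26   0.     0.     0.  ] [ 0.46052895 -0.00154619  0.00361014]
```

The range data show the shut fingertips ending about 28 mm above the bench, while the reported TCP z is 3.6 mm. So the real finger end is about 25 mm behind the reported TCP, and the fingers closed above the rod. I'll reopen, go 18 mm lower while watching the force, and close.

Emit:
drive_tool:
  motion:
    - [[0, 0, 0], [0, 0, 0], -1]
    - [[-0.1, 0, 0], [0, 0, 0], -1]
    - [[0, 0, 0], [0, 0, 0], -1]
    - [[0, 0, 0], [0, 0, 0], -1]
    - [[0, 0, 0], [0, 0, 0], -1]
    - [[0, 0, 0], [0, 0, 0], -1]
    - [[0, 0.2, 0], [0, 0, 0], -1]
    - [[0, 0.2, 0], [0, 0, 0], -1]
    - [[0, 0.2, 0], [0, 0, 0], -1]
    - [[0, 0.12, 0], [0, 0, 0], -1]
    - [[0, 0, 0], [0, 0, 0], -1]

```text
time: 6.9
tool_pos: [0.4605, 0.001, -0.0153]
tool_rot: [0.429, -0.43, 0.562, -0.561]
contact_force: [-0.5, 0.2, 0.3]
gripper_width: 1.001
```

Emit:
drive_tool:
  motion:
    - [[0, 0, 0], [0, 0, 0], 0.3]
    - [[0, 0, 0], [0, 0, 0], 0.3]
    - [[0, 0, 0], [0, 0, 0], 0.3]
    - [[0, 0, 0], [0, 0, 0], 0.3]
    - [[0, 0, 0], [0, 0, 0], 0.3]

```text
time: 7.4
tool_pos: [0.4613, 0.0009, -0.0142]
tool_rot: [-0.429, 0.429, -0.562, 0.562]
contact_force: [-0.0, 0.4, 0.2]
gripper_width: 0.35
```

Emit:
drive_tool:
  motion:
    - [[0, 0.1, 0], [0, 0, 0], 0.3]
    - [[0, 0.08, 0], [0, 0, 0], 0.3]
    - [[0, 0, 0], [0, 0, 0], 0.3]

```text
time: 7.7
tool_pos: [0.4607, 0.0009, -0.0194]
tool_rot: [0.429, -0.429, 0.562, -0.562]
contact_force: [-0.4, 0.0, -0.5]
gripper_width: 0.35
```

Emit:
drive_tool:
  motion:
    - [[0, 0, 0], [0, 0, 0], 1]
    - [[0, 0, 0], [0, 0, 0], 1]
    - [[0, 0, 0], [0, 0, 0], 1]
    - [[0, 0, 0], [0, 0, 0], 1]
    - [[0, 0, 0], [0, 0, 0], 1]

```text
time: 8.2
tool_pos: [0.4611, 0.0009, -0.0189]
tool_rot: [0.429, -0.429, 0.562, -0.562]
contact_force: [-0.2, -1.3, 0.6]
gripper_width: 0.179
```

Run:
```python
from h import *
f=grab("scene"); im=f["img"]
a,b,c,d=328,226,386,282
uu,vv=np.meshgrid(np.arange(a,c),np.arange(b,d)); P=world(f,uu.ravel(),vv.ravel());z=P[:,2]
g=im[vv.ravel(),uu.ravel()].astype(int)
m=(z>.008)&(z<.02)&(g.min(1)>150);Q=P[m]
print(cv2.minAreaRect((Q[:,:2]*1000).astype(np.float32)))
cv2.imwrite("pics/s6.png",cv2.resize(im[180:290,240:400],None,fx=4.5,fy=4.5,interpolation=cv2.INTER_CUBIC))
```

```text
((479.4461364746094, 3.6327972412109375), (35.39048767089844, 101.78075408935547), 80.82047271728516)
```

View pics/s6.png

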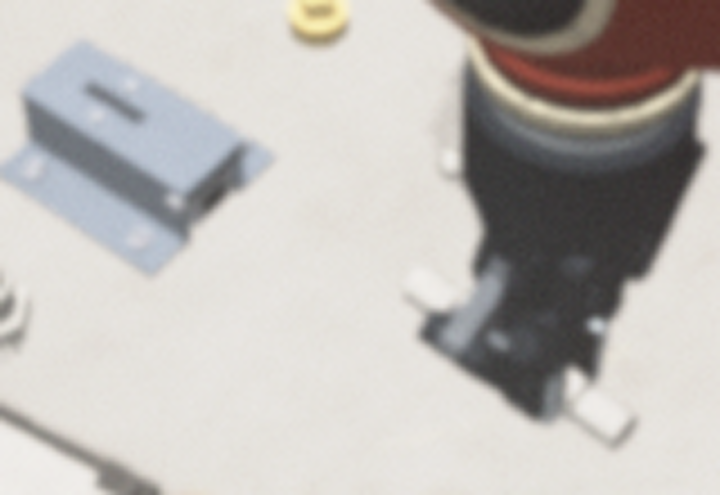

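The gauge is gripped by the handle, with both noses free (front at about (430,290), rear at (600,410) in the crop). Next I'll measure the dock roof in both views and the gauge axis against the TCP.

```bash
cat >> h.py <<'E'
from scipy.optimize import least_squares
def pts(f,box):
    a,b,c,d=box;uu,vv=np.meshgrid(np.arange(a,c),np.arange(b,d));return uu,vv,world(f,uu.ravel(),vv.ravel()).reshape(d-b,c-a,3)
def roof(f,box):
    uu,vv,P=pts(f,box);z=P[...,2];m=((z>.0312)&(z<.0375)).astype(np.uint8)
    m=cv2.morphologyEx(m,cv2.MORPH_OPEN,np.ones((3,3),np.uint8))
    n,l,st,_=cv2.connectedComponentsWithStats(m,connectivity=4);k=1+st[1:,4].argmax();m=(l==k).astype(np.uint8)
    m=cv2.morphologyEx(m,cv2.MORPH_CLOSE,np.ones((5,5),np.uint8))>0
    Q=world(f,uu[m],vv[m],.034)[:,:2]*1000
    r=cv2.minAreaRect(Q.astype(np.float32));w,V=np.linalg.eigh(np.cov(Q.T));a=V[:,1]*np.sign(V[0,1])
    # long edges: extreme points per 4 mm slice
    s=(Q-Q.mean(0))@a;t=(Q-Q.mean(0))@[-a[1],a[0]];e=[]
    for lo in np.arange(-36,36,4):
        k=(s>=lo)&(s<lo+4);e.append((lo+2,t[k].min(),t[k].max()))
    e=np.array(e);p1=np.polyfit(e[:,0],e[:,1],1);p2=np.polyfit(e[:,0],e[:,2],1)
    yaw=np.arctan2(a[1],a[0])+np.arctan((p1[0]+p2[0])/2)
    print("n",m.sum(),"mean",Q.mean(0).round(1),"rect",np.round(r[0],1),np.round(r[1],1),round(r[2],1),"pca yaw",np.degrees(np.arctan2(a[1],a[0])).round(1),"edge yaw",np.degrees(yaw).round(1),"slopes",p1[0].round(3),p2[0].round(3),"mid t",((p1[1]+p2[1])/2).round(1),"width",(p2[1]-p1[1]).round(1))
E
python3 - <<'E'
from h import *
f=grab("scene");roof(f,(236,183,302,240));im=f["img"]
uu,vv,P=pts(f,(325,232,390,285))
P=P.reshape(-1,3)*1000;g=im[vv.ravel(),uu.ravel()].min(1)
P=P[(g>150)&(P[:,2]>7)&(P[:,2]<20)]
s=manip.state();M=R.from_quat(np.roll(s["tool_rot"],-1)).as_matrix();t=s["tool_pos"]*1000;a=M[:,2]*np.sign(M[0,2]);print("tool yaw",np.degrees(np.arctan2(a[1],a[0])),t,M[:,1])
rel=P-t;S=rel@a;N=rel[:,1]*a[0]-rel[:,0]*a[1]
print("extent along axis from tcp",S.min(),S.max())
for nm,k in(("front",(S>50)&(S<66)),("rear",(S<-15)&(S>-33))):
    Z=P[k,2];n=N[k];r=least_squares(lambda q:np.hypot(n-q[0],Z-q[1])-7.5,[0,9],loss="soft_l1")
    print(nm,k.sum(),"s",S[k].mean().round(1),"n mean",n.mean().round(1),"axis n,z",r.x.round(1))
f=grab("top");roof(f,(275,122,322,174))
E
```

```text
n 736 mean [653.4 -22.7] rect [654.1 -22.9] [36.7 86.4] 78.2 pca yaw -11.7 edge yaw -11.7 slopes 0.003 -0.003 mid t -0.3 width 34.0
tool yaw -15.249998439499432 [461.17211082   0.85728322 -18.87233171] [-4.09249691e-05 -4.14409841e-05 -9.99999998e-01]
extent along axis from tcp -34.154325515103395 68.48919155215823
front 71 s 58.4 n mean 3.7 axis n,z [1.4 8.8]
rear 95 s -24.2 n mean 4.6 axis n,z [2.3 8.3]Traceback (most recent call last):
  File "<stdin>", line 12, in <module>
  File "h.py", line 41, in roof
    k=(s>=lo)&(s<lo+4);e.append((lo+2,t[k].min(),t[k].max()))
                                      ~~~~~~~~^^
    return umr_minimum(a, axis, None, out, keepdims, initial, where)
ValueError: zero-size array to reduction operation minimum which has no identity
```

Findings so far:
- **Dock:** yaw is -11.7°, and the width and length fit.
- **Scene bias:** the camera reads about 1.8 mm towards +y against the tool. With that removed, the mouth is at about (0.612, -0.016).
- **Gauge:** its centre sits 17 mm ahead of the grip and its nose tip 68.5 mm ahead.

I'll line up 15 mm before the mouth.

```bash
python3 -c "
from h import *
plan([.5301,.0007,-.0174],[.9794,-.2019])"
```

```text
t 8.35 pos [ 0.4612  0.0009 -0.0189] F [-0.57 -0.07 -0.  ] w 0.184 j6 1.68
turn units(5deg) [ 0.001 -0.721  0.   ]  shift units before [-0.719 -0.06   2.662]  after turn [-0.551 -0.06   2.702]
```

Emit:
drive_tool:
  motion:
    - [[0, -0.06, 0], [0, 0, 0], 1]
    - [[0, 0, 0], [0, -0.36, 0], 1]
    - [[0, 0, 0], [0, -0.36, 0], 1]
    - [[-0.15, 0, 0.5], [0, 0, 0], 1]
    - [[-0.2, 0, 0.5], [0, 0, 0], 1]
    - [[-0.2, 0, 0.5], [0, 0, 0], 1]
    - [[0, 0, 0.5], [0, 0, 0], 1]
    - [[0, 0, 0.4], [0, 0, 0], 1]
    - [[0, 0, 0.3], [0, 0, 0], 1]
    - [[0, 0, 0], [0, 0, 0], 1]
    - [[0, 0, 0], [0, 0, 0], 1]

```text
time: 9.45
tool_pos: [0.5298, 0.0006, -0.0176]
tool_rot: [0.446, -0.447, 0.548, -0.548]
contact_force: [-1.0, -1.0, -1.2]
gripper_width: 0.186
```

Run:
```python
from h import *
plan([.5301,.0007,-.0174],[.9794,-.2019])
f=grab("scene");roof(f,(236,183,302,240));im=f["img"]
uu,vv,P=pts(f,(290,205,365,270))
P=P.reshape(-1,3)*1000;g=im[vv.ravel(),uu.ravel()].min(1)
s=manip.state();M=R.from_quat(np.roll(s["tool_rot"],-1)).as_matrix();t=s["tool_pos"]*1000;a=M[:,2]*np.sign(M[0,2])
rel=P-t;S=rel@a;N=rel[:,1]*a[0]-rel[:,0]*a[1]
ok=(g>140)&(P[:,2]>7)&(P[:,2]<22)&(abs(N)<15)
for nm,k in(("front",ok&(S>50)&(S<68)),("rear",ok&(S<-15)&(S>-33))):
    Z=P[k,2];n=N[k];r=least_squares(lambda q:np.hypot(n-q[0],Z-q[1])-7.5,[0,9],loss="soft_l1")
    print(nm,k.sum(),"s",S[k].min(),S[k].max(),"axis n,z",r.x.round(1))
cv2.imwrite("pics/s7.png",cv2.resize(im[180:270,240:380],None,fx=5.5,fy=5.5,interpolation=cv2.INTER_CUBIC))
```

```text
t 9.45 pos [ 0.5298  0.0006 -0.0176] F [-1.04 -1.04 -1.18] w 0.186 j6 1.64
turn units(5deg) [ 0.009 -0.004  0.   ]  shift units before [-0.006 -0.008  0.012]  after turn [-0.006 -0.008  0.012]
n 754 mean [653.3 -22.6] rect [654.  -22.8] [36.8 86.5] 77.5 pca yaw -13.0 edge yaw -12.6 slopes 0.004 0.01 mid t -0.1 width 34.9
front 54 s 53.21565519020287 67.93445221080574 axis n,z [1.4 9.4]
rear 97 s -32.92056227708822 -15.035534714930012 axis n,z [2.  9.5]
```

View pics/s7.png

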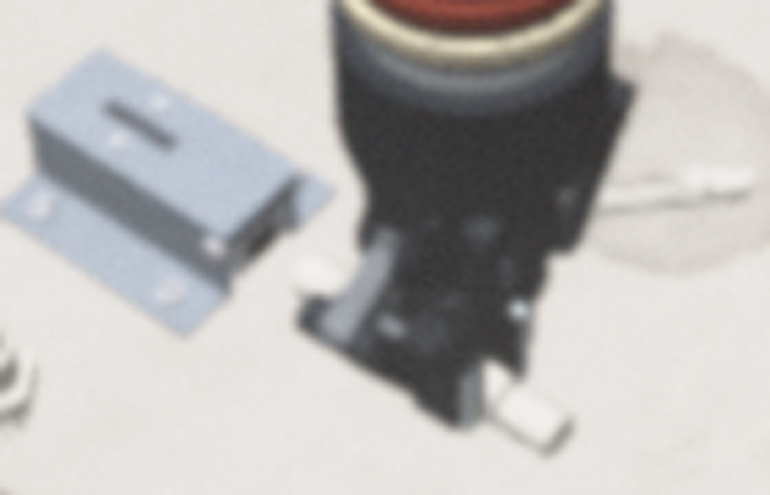

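The nose at (320,272) is in line with the mouth at (255,245), and the lateral offset agrees with the estimate. I'll advance slowly while watching the force.

Emit:
drive_tool:
  motion:
    - [[0, 0, 0.1], [0, 0, 0], 1]
    - [[0, 0, 0.1], [0, 0, 0], 1]
    - [[0, 0, 0.1], [0, 0, 0], 1]
    - [[0, 0, 0.1], [0, 0, 0], 1]
    - [[0, 0, 0.1], [0, 0, 0], 1]
    - [[0, 0, 0.1], [0, 0, 0], 1]
    - [[0, 0, 0.1], [0, 0, 0], 1]
    - [[0, 0, 0], [0, 0, 0], 1]

```text
time: 10.3
tool_pos: [0.5475, -0.0029, -0.0174]
tool_rot: [0.447, -0.447, 0.548, -0.548]
contact_force: [-0.4, 0.1, -0.7]
gripper_width: 0.18
```

Emit:
drive_tool:
  motion:
    - [[0, 0, 0.08], [0, 0, 0], 1]
    - [[0, 0, 0.08], [0, 0, 0], 1]
    - [[0, 0, 0.08], [0, 0, 0], 1]
    - [[0, 0, 0.08], [0, 0, 0], 1]

```text
time: 10.7
tool_pos: [0.5522, -0.0038, -0.0187]
tool_rot: [0.445, -0.448, 0.55, -0.546]
contact_force: [-7.4, 1.3, 0.1]
gripper_width: 0.183
```

Emit:
drive_tool:
  motion:
    - [[0, 0, 0.08], [0, 0, 0], 1]
    - [[0, 0, 0.08], [0, 0, 0], 1]
    - [[0, 0, 0.08], [0, 0, 0], 1]

```text
time: 11.0
tool_pos: [0.5569, -0.0048, -0.0189]
tool_rot: [0.444, -0.449, 0.551, -0.545]
contact_force: [-11.7, 2.0, 5.4]
gripper_width: 0.18
```

Emit:
drive_tool:
  motion:
    - [[0, -0.04, 0.05], [0, 0, 0], 1]
    - [[0, 0, 0.05], [0, 0, 0], 1]
    - [[0, 0, 0], [0, 0, 0], 1]

```text
time: 11.3
tool_pos: [0.5595, -0.0053, -0.0185]
tool_rot: [0.445, -0.449, 0.551, -0.546]
contact_force: [-7.9, 2.0, -0.2]
gripper_width: 0.182
```

Emit:
drive_tool:
  motion:
    - [[0, 0, 0.05], [0, 0, 0], 1]
    - [[0, 0, 0.05], [0, 0, 0], 1]
    - [[0, 0, 0.05], [0, 0, 0], 1]

```text
time: 11.6
tool_pos: [0.5629, -0.006, -0.0185]
tool_rot: [0.444, -0.449, 0.551, -0.546]
contact_force: [-8.0, 0.4, 0.2]
gripper_width: 0.178
```

Emit:
drive_tool:
  motion:
    - [[0, 0, 0.05], [0, 0, 0], 1]
    - [[0, 0, 0.05], [0, 0, 0], 1]

```text
time: 11.8
tool_pos: [0.5657, -0.0066, -0.0184]
tool_rot: [0.445, -0.449, 0.551, -0.546]
contact_force: [-7.2, 1.1, -1.0]
gripper_width: 0.182
```

Emit:
drive_tool:
  motion:
    - [[0, 0, 0.05], [0, 0, 0], 1]
    - [[0, 0, 0.03], [0, 0, 0], 1]

```text
time: 12.0
tool_pos: [0.5681, -0.0071, -0.0183]
tool_rot: [0.445, -0.449, 0.55, -0.546]
contact_force: [-6.0, 1.7, -0.7]
gripper_width: 0.182
```

Emit:
drive_tool:
  motion:
    - [[0, 0, 0.04], [0, 0, 0], 1]
    - [[0, 0, 0.04], [0, 0, 0], 1]

```text
time: 12.2
tool_pos: [0.5711, -0.0077, -0.0179]
tool_rot: [0.445, -0.448, 0.55, -0.547]
contact_force: [-3.6, 1.1, -3.0]
gripper_width: 0.179
```

Emit:
drive_tool:
  motion:
    - [[0, 0, 0.04], [0, 0, 0], 1]
    - [[0, 0, 0.04], [0, 0, 0], 1]

```text
time: 12.4
tool_pos: [0.5741, -0.0084, -0.0175]
tool_rot: [0.446, -0.447, 0.549, -0.547]
contact_force: [-3.9, 1.1, -4.4]
gripper_width: 0.178
```

Emit:
drive_tool:
  motion:
    - [[0, 0, 0.04], [0, 0, 0], 1]
    - [[0, 0, 0.03], [0, 0, 0], 1]

```text
time: 12.6
tool_pos: [0.576, -0.0088, -0.0173]
tool_rot: [0.446, -0.447, 0.549, -0.547]
contact_force: [-4.1, 1.7, -6.1]
gripper_width: 0.178
```

Emit:
drive_tool:
  motion:
    - [[0, 0, 0.03], [0, 0, 0], 1]
    - [[0, 0, 0.03], [0, 0, 0], 1]

```text
time: 12.8
tool_pos: [0.5773, -0.009, -0.0172]
tool_rot: [0.446, -0.447, 0.549, -0.547]
contact_force: [-6.7, 0.4, -6.6]
gripper_width: 0.182
```

Emit:
drive_tool:
  motion:
    - [[0, 0, 0.03], [0, 0, 0], 1]
    - [[0, 0, 0], [0, 0, 0], 1]

```text
time: 13.0
tool_pos: [0.5773, -0.009, -0.0175]
tool_rot: [0.446, -0.448, 0.549, -0.547]
contact_force: [-7.1, 1.5, -5.1]
gripper_width: 0.183
```

Emit:
drive_tool:
  motion:
    - [[0, 0, 0.03], [0, 0, 0], 1]
    - [[0, 0, 0], [0, 0, 0], 1]

```text
time: 13.2
tool_pos: [0.5773, -0.0091, -0.0178]
tool_rot: [0.445, -0.448, 0.55, -0.546]
contact_force: [-9.2, 1.9, -3.9]
gripper_width: 0.182
```

Emit:
drive_tool:
  motion:
    - [[0, 0, 0.03], [0, 0, 0], 1]
    - [[0, 0, 0], [0, 0, 0], 1]

```text
time: 13.4
tool_pos: [0.5773, -0.009, -0.0179]
tool_rot: [0.445, -0.449, 0.55, -0.546]
contact_force: [-12.0, 2.8, -2.9]
gripper_width: 0.181
```

The force climbed to 12 N, purely axial, with no further travel, so this is the hard stop (nose about 32 mm in). The flap is pressing down on top of the gauge. I'll hold, set the gauge down on the bench, and ease the push.

Emit:
drive_tool:
  motion:
    - [[0, 0, 0], [0, 0, 0], 1]
    - [[0, 0.03, 0], [0, 0, 0], 1]
    - [[0, 0.03, 0], [0, 0, 0], 1]
    - [[0, 0, 0], [0, 0, 0], 1]

```text
time: 13.8
tool_pos: [0.5772, -0.009, -0.0185]
tool_rot: [0.445, -0.449, 0.55, -0.546]
contact_force: [-15.5, 2.0, 3.0]
gripper_width: 0.181
```

Emit:
drive_tool:
  motion:
    - [[0, 0, -0.04], [0, 0, 0], 1]
    - [[0, 0, 0], [0, 0, 0], 1]
    - [[0, 0, 0], [0, 0, 0], 1]

```text
time: 14.1
tool_pos: [0.5773, -0.009, -0.0184]
tool_rot: [0.445, -0.448, 0.55, -0.547]
contact_force: [-11.8, 2.8, -0.1]
gripper_width: 0.184
```

Emit:
drive_tool:
  motion:
    - [[0, 0, -0.03], [0, 0, 0], 1]
    - [[0, 0, 0], [0, 0, 0], 1]
    - [[0, 0, 0], [0, 0, 0], 0.2]
    - [[0, 0, 0], [0, 0, 0], 0.2]
    - [[0, 0, 0], [0, 0, 0], 0.2]
    - [[0, 0, 0], [0, 0, 0], 0.2]

```text
time: 14.7
tool_pos: [0.5809, -0.0097, -0.0165]
tool_rot: [-0.448, 0.446, -0.547, 0.549]
contact_force: [-0.1, 0.4, 0.4]
gripper_width: 0.398
```

Run:
```python
from h import *
plan([.5773,-.009,-.0185],[.9794,-.2019])
f=grab("scene");cv2.imwrite("pics/s8.png",cv2.resize(f["img"][170:260,230:370],None,fx=5.5,fy=5.5,interpolation=cv2.INTER_CUBIC))
```

```text
t 14.7 pos [ 0.5809 -0.0097 -0.0165] F [-0.14  0.39  0.39] w 0.398 j6 1.63
turn units(5deg) [-0.043 -0.002 -0.002]  shift units before [ 0.     0.081 -0.148]  after turn [-0.     0.082 -0.147]
```

View pics/s8.png

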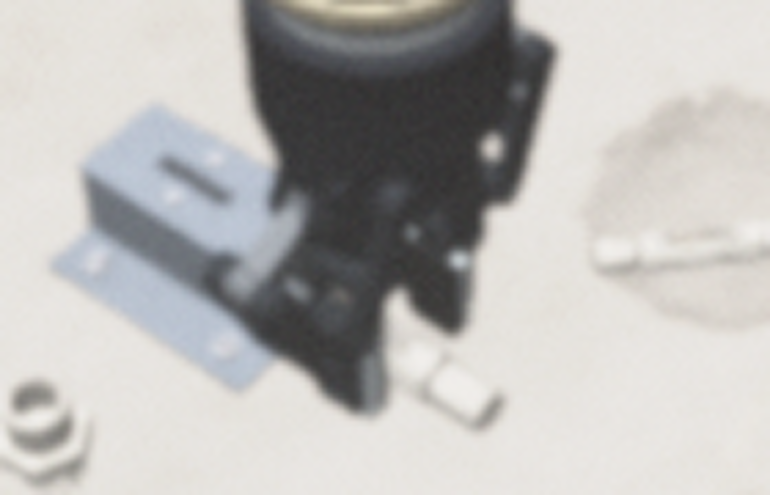

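The gauge is released: forces are near zero and it lies between the open fingers with its nose in the dock. I'll go straight up.

Emit:
drive_tool:
  motion:
    - [[0, -0.3, 0], [0, 0, 0], 0.2]
    - [[0, -0.6, 0], [0, 0, 0], 0.2]
    - [[0, -1, 0], [0, 0, 0], 0.2]
    - [[0, -1, 0], [0, 0, 0], 0.2]
    - [[0, -1, 0], [0, 0, 0], 0.2]
    - [[0, -1, 0], [0, 0, 0], 0.2]
    - [[0, -1, -1], [0, 0, 0], 0.2]
    - [[0, 0, -1], [0, 0, 0], 0.2]
    - [[0, 0, -1], [0, 0, 0], 0.2]
    - [[0, 0, -1], [0, 0, 0], 0.2]
    - [[0, 0, 0], [0, 0, 0], 0.2]

```text
time: 15.85
tool_pos: [0.4794, 0.0114, 0.1305]
tool_rot: [-0.447, 0.447, -0.548, 0.548]
contact_force: [-0.0, 0.9, 0.2]
gripper_width: 0.398
```

Run:
```python
from h import *
s=manip.state();print(s["time"],s["tool_pos"],s["contact_force"],s["gripper_width"])
f=grab("scene");roof(f,(236,183,302,240));im=f["img"]
uu,vv,P=pts(f,(270,205,345,260));P=P.reshape(-1,3)*1000;g=im[vv.ravel(),uu.ravel()].min(1)
a=np.array([.9794,-.2019]);m0=np.array([611.9,-16.1]);rel=P[:,:2]-m0;S=rel@a;N=rel[:,1]*a[0]-rel[:,0]*a[1]
k=(P[:,2]>7)&(P[:,2]<22)&(abs(N)<16)&(S<-5)&(S>-90)
print(k.sum(),"s",S[k].min(),S[k].max())
for nm,kk,rr in(("rear nose",k&(S<-48),7.5),("handle",k&(S>-40),9)):
    Z=P[kk,2];n=N[kk];r=least_squares(lambda q:np.hypot(n-q[0],Z-q[1])-rr,[0,9],loss="soft_l1");print(nm,kk.sum(),S[kk].mean(),r.x)
b=grab("top")["img"][110:200,240:360]
cv2.imwrite("pics/s9.png",np.vstack([cv2.resize(im[180:260,230:350],(480,300),interpolation=cv2.INTER_CUBIC),cv2.resize(b,(480,290),interpolation=cv2.INTER_CUBIC)]))
```

```text
15.85 [0.47935676 0.01139736 0.13047449] [-0.04480583  0.91709871  0.17542425] 0.39804566012001263
n 729 mean [653.1 -22.7] rect [654.  -23.1] [37.  86.2] 78.8 pca yaw -12.3 edge yaw -11.7 slopes 0.004 0.015 mid t -0.1 width 34.2
325 s -69.51439942901754 -5.084784775287558
rear nose 107 -60.23583500039208 [1.91426611 9.97499251]
handle 169 -22.713617783921404 [1.17306199 8.66294758]
```

View pics/s9.png

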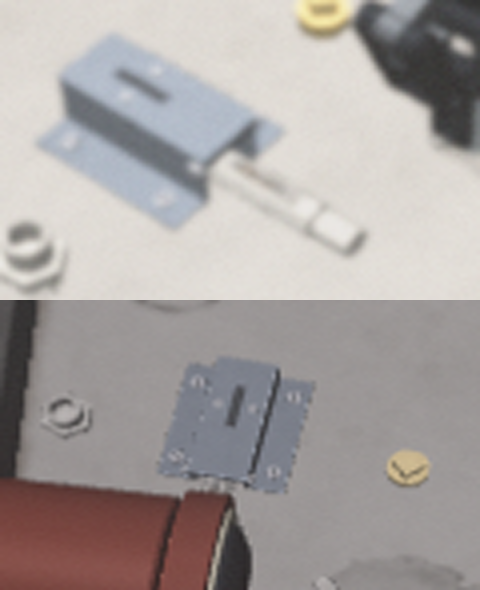

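The gauge lies in the dock on its middle line. Its rear end is 69.5 mm before the mouth, the same as when pressed home, so it hasn't slid back. The nipple, plug and dock are undisturbed, so I'm handing in.

```bash
python3 -c "
from plant import manip
print(manip.job_done(), manip.state()['time'])"
```

```text
the job is handed in; nothing more can be done
the job is handed in; nothing more can be done
```

The plug gauge is back in the dock and I've handed the job in at about 16 s. The hand-in reported no verdict.

**What I did:** I gripped the gauge by its handle, 17 mm behind the middle, and slid it in through the flap. I kept pushing until it hit a hard stop about 32.5 mm in. There the force rose straight along the axis with no further travel, and I held it for about a second. The highest push read at the wrist was about 15.5 N. Then I set the gauge down on the bench, eased the push, let go and lifted clear.

**Last checks that passed:**
- **Position:** the rear end is 69.5 mm before the mouth, the same as when pressed home, so the gauge has not slid back. Its axis is about 9 mm above the bench and on the dock's middle line, allowing for a 1.8 mm camera offset.
- **Robot clear:** the wrist force is near zero, with nothing touching.
- **Other parts:** the dock measured the same as before. The nipple and brass plug look undisturbed in the last pictures. I did not re-measure them, and the jig was out of those pictures, but the arm never went near it after the first grasp.

**What failed or disagreed:**
- **First grasp missed:** the fingers closed above the rod. The camera showed the real fingertips about 25 mm behind the reported tool point, so I reopened and went lower.
- **Grip width:** the opening read about 15 mm, although the handle should be 18 mm thick.
- **Cameras:** the top and scene views disagreed by about 4–5 mm sideways, so I corrected the scene view using the gripped gauge.
- **Not seen directly:** the seat travel and flap angle are inferred from forces and position.

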